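# Clamp the V-block in the ratchet clamp

## Task

Stand the V-block upright and centred on the bed of the ratchet clamp, with one of its grooved ends toward the fixed stop, let go of it, then hold the lever handle and pump it in full strokes, one click each, until the pad clamps the V-block against the stop with about 45 N. Feel the load at the handle, stop at the right click and never go much over; leave the handle drawn back at its rest, and do not disturb the things standing around.

Things in the scene. Friction and masses are not known exactly. Their poses are not given: they have to be found in the camera images.
- ratchet_clamp: Grey steel ratchet clamp fixed to the table. Origin on the table under its bed; z up, y along the clamp from pad to stop, x across. Bed: a plate 56 mm wide (x -28 to 28), top at z = 8 mm, y = -35 to 120 mm. Guides and ratchet wheel at y = -165 to -48 mm, up to 74 mm high. Lengths in mm in this frame
- stop_face (a point): Middle of the fixed stop's face, at x = 0, y = 100, z = 29 mm in the clamp's frame, looking to the clamp's -y; axes as the clamp's. The stop is a plate 56 mm wide, its top 48 mm above the table, 14 mm thick
- ram: Toothed bar, 95 by 15 by 16 mm, driven to the clamp's +y by the ratchet, 8.4 mm a click; it cannot slip back. Origin at its middle, z = 27 mm. It carries a screw with the sprung pad (plate 36 mm wide, 24 high). The screw is set differently each time and not measured: at the start the pad's face is at y = -2 to 32 mm in the clamp's frame. The pad's spring adds 25 N a click on the block
- lever_pivot (a point): Point on the lever's upright axis, 62 mm above the table, at x = 32, y = -100 mm in the clamp's frame; axes as the clamp's. From it the handle lies 120 mm off, in the direction (clamp frame, counterclockwise from +x seen from above) of -2.927 rad minus the lever's joint value
- lever (a joint): Lever angle, rad: 0 at its rest stop, 0.45 at the forward stop; a rise (working stroke) carries the handle to the clamp's +y. Level flat bar, no return spring, stays where left (starts at 0.02 to 0.36). The pawl takes hold at 0.04 and the next tooth clicks at 0.39: for one click draw back below 0.02, then push to 0.40 to 0.44
- handle (a point): Middle of the upright round black grip on the lever's end, 22 mm across, 66 to 120 mm above the table, this point at 98 mm; x points away from the pivot. The working stroke needs here, along the stroke, a fifth of the pad's load plus about 1 N of friction: held still just past the click, the pad's load is about 5 times (force less 1 N), give or take 7 N
- block: The V-block (see block_centre); origin at the centre of its underside
- block_centre (a point): Centre of the loose V-block, 21 mm above its underside: ground steel, 60 mm long (x), 51 wide (y), 42 high (z), V groove along x in its top, 0.45 to 0.8 kg. Clamped, its x lies along the clamp's y, either way round, its centre 30 mm from the stop's face and 29 mm above the table. Grip it from above across the 51 mm
- oil_bottle: Dark oil bottle, 56 mm across, 166 mm tall, standing loose; leave it. Origin at the centre of its underside
- tape_measure: Tape measure, 72 by 86 by 36 mm, loose; leave it. Origin at the centre of its underside
- nut_m20: Hexagon nut, 34 mm across, 16 mm high, loose; leave it. Origin at the centre of its underside
- bolt_m16: Bolt standing on its head, 27 mm across, 60 mm tall, loose; leave it. Origin at the centre of its underside
Not all that is in view belongs to the job. Of the things that look like the block, the larger one is meant.

How it is judged (in metres and radians):
On the way, in this order (a step that is already met when the one before it is completed fails the run):
1. the V-block stands upright on the bed between pad and stop, along the clamp, let go, not yet clamped (y of block_centre in the frame of ratchet_clamp between 0.028 and 0.0715 m and x of block_centre in the frame of ratchet_clamp between -0.01 and 0.01 m and z of block_centre in the frame of ratchet_clamp between 0.025 and 0.033 m and angle between block_centre's own z axis and vertical below 0.08 rad and angle between the x axis of block_centre and the y axis of ratchet_clamp, either way round below 0.2 rad and contact force between block and the fingers below 0.1 N and contact force between ram and block below 5 N), for 0.2 s.
2. the handle is swung through a full stroke (value of joint lever above 0.385 rad).
3. the pad clamps the V-block with at least 24 N while the handle is at rest (contact force between ram and block above 24 N and value of joint lever below 0.06 rad), for 0.2 s.
At the end, for the whole second after the job is handed in: The V-block stands upright (within 0.08 rad) on the bed, its end flat on the stop (within about 3 mm, square within 0.06 rad), within 10 mm of the clamp's middle line, pressed by the pad with 24 to 68 N; the lever handle is back at its rest (lever below 0.06 rad) and the robot has let go (all of step 3 and y of block_centre in the frame of ratchet_clamp between 0.066 and 0.0715 m and x of block_centre in the frame of ratchet_clamp between -0.01 and 0.01 m and z of block_centre in the frame of ratchet_clamp between 0.025 and 0.033 m and angle between block_centre's own z axis and vertical below 0.08 rad and angle between the x axis of block_centre and the y axis of ratchet_clamp, either way round below 0.06 rad and contact force between ram and block below 68 N and linear speed of block below 0.01 m/s); the robot touches nothing.
It fails at once if the V-block is over-clamped (more than 80 N) (contact force between ram and block above 80 N).
It fails at once if the V-block is tipped over (angle between block_centre's own z axis and vertical above 0.6 rad).
It fails at once if the oil bottle, tape measure, nut or bolt is shifted by more than 30 mm (distance of any of oil_bottle, tape_measure, nut_m20, bolt_m16 from where it was at the start of the episode above 0.03 m).
It also fails if it takes over 72 s, if anything falls off the work surface, if the arm or the gripper's body presses on something with over 40 N, if the wrist force passes 120 N, or if a joint passes its speed limit or range.

## Robot

A 7-joint arm with a two-finger parallel gripper is mounted at the origin on the work surface; the furniture and walls round the work are solid. World frame = base frame: x ahead of the robot, y to its left, z up, the work surface at z = 0. Lengths are in mm, angles in rad, forces in N, time in s.
With the tool pointing down it reaches from about 350 to 900 mm from the base axis. Payload 7.2 kg.
Tool frame: the origin (TCP) lies at the very end of the fingers, on their centre line; the grasp point (between the pads) lies 19 mm behind it; z points along the fingers, y is the line along which they close (so a half turn about z gives the same grasp; the last joint's range is limited). The gripper opens to 88 mm and grips with 3 to 60 N. Pads are 20 mm wide; open, the fingers measure 115 mm over their backs; the gripper's body (75 mm by 178 mm) begins 61 mm behind the grasp point.
Start: joints at [-1.224, 0.411, -0.013, 1.596, 0.006, 1.134, -0.082], TCP at [251.889, 571.997, 222.653] pointing down, gripper open.
Joint ranges: [-2.95, 2.95], [-0.29, 1.99], [-1.47, 1.44], [0.14, 2.54], [-1.03, 4.17], [0.13, 1.85], [-2.86, 2.86]. Speed limits (rad/s): [2.39, 2.39, 3.01, 3.01, 3.14, 3.14, 3.14].

## Interface

Orientations are given as a unit quaternion [x, y, z, w].
In Python, from station import manip gives the robot as it stands.
- The arm moves only by the shell command python3 -m jog 'ROWS' [FORCE]. ROWS is JSON, one flat list of numbers, 5 for each row, row after row: the shift along the world's x, y, z in mm, then the turn about the world's z in degrees, then the finger opening in mm, from 0 to 87.8. In form: [tx, ty, tz, roll, hand, tx, ty, tz, roll, hand, ...]. A call has 1 to 8 rows; each row shifts and turns the commanded pose from where the row before left it; what a row does not reach is not made up. A row lasts 1/8 s, in which the tool goes at most 62.5 mm and 10.7 degrees, less where a joint would pass 70% of its speed; a pose out of reach is approached as far as the arm can. A call is refused whole if a number of a shift passes 62.5 or a number of a turn 10.7, either way. A call with a gripper value outside its range is refused whole. The fingers move at their own pace and stop on an object; FORCE is the grip in N (left out, the last holds). Time passes only in rows, so rows that do not move let the fingers close. It gives the time, the measured TCP pose, the force, the opening and the grip force at its end, in the units of the state.
- manip.get_state(): the state, without advancing time (a new reading comes with each control period).
- manip.get_image(name): name is "scene" or "top" or "wrist"; returns a dict with "img" (384x512x3 uint8, blue, green, red), "range_z" (384x512 float32, mm along the optical axis (not along the pixel's ray), 0 where there is no reading), "fovy" (degrees; the focal length in pixels is half the picture's height over the tangent of half this angle, whatever the lens; pixels are square), "cx", "cy" (the principal point, pixels), "pose" (4x4, takes a point from camera to world coordinates); the wrist camera has in their place "hand_eye" (4x4, takes a point from camera to tool coordinates, whose origin is the TCP and whose axes are the flange's). Camera axes: x right, y down, z forward; pixel columns grow to the right and rows downward; lengths in mm; the calibration is good to about 2 mm. A picture is of the moment at which its call begins: read the wrist's pose just before it.
- manip.job_done(): hands the job in; it is judged then, once.
The state is a dict: "time": time; "qpos": joint angles; "qvel": joint speeds; "joint_efforts": joint torques, N m; "eef_pos": TCP position; "ee_rot": TCP orientation; "wrist_force": force on the tool from outside, world axes, zero at the start; "wrist_torque": the same for the moment, N m; "opening": finger opening in mm; "grasp_force": force on a finger pad.
Only numpy, scipy, OpenCV 4.12 (cv2) and the standard library are available. Lean on these libraries where they do the work, as an engineer would, in place of code of your own. Each camera call takes 0.05 s, during which the arm holds its last target. There are 200 camera calls.

## Working session

There is one attempt and no reset: what is moved stays moved. The work goes in short steps, Python scripts to look and compute and a shell command to move; the robot and the scene stay as the last step left them, time stands still between calls to the robot, and variables do not carry over. Pictures are saved under pics/ and viewed, at most 10 in all, crops included, and the job is handed in when it is done.

```bash
mkdir -p pics; cat > h.py <<'E'
import numpy as np, cv2, pickle
from station import manip
from scipy.spatial.transform import Rotation as R
def shot(name,save):
    s=manip.get_state(); d=manip.get_image(name)
    if name=="wrist":
        T=np.eye(4);T[:3,:3]=R.from_quat(s["ee_rot"]).as_matrix();T[:3,3]=s["eef_pos"]; d["pose"]=T@np.array(d["hand_eye"])
    cv2.imwrite(f"pics/{save}.png",d["img"]); pickle.dump(d,open(f"pics/{save}.pkl","wb")); return d
def load(save): return pickle.load(open(f"pics/{save}.pkl","rb"))
def cloud(d):
    h,w=d["range_z"].shape; f=h/2/np.tan(np.radians(d["fovy"])/2)
    v,u=np.mgrid[:h,:w]; z=d["range_z"]
    P=np.stack([(u-d["cx"])/f*z,(v-d["cy"])/f*z,z,np.ones_like(z)],-1)@np.array(d["pose"]).T
    P=P[...,:3]; P[z<=0]=np.nan; return P
E
python3 - <<'E'
from h import *
a=shot("top","top0");b=shot("scene","sc0")
cv2.imwrite("pics/a.png",np.vstack([a["img"],b["img"]])[:, :] if 0 else cv2.resize(np.hstack([a["img"],b["img"]]),(800,300)))
cv2.imwrite("pics/top0x.png",cv2.resize(a["img"],(800,600),interpolation=cv2.INTER_CUBIC))
print(manip.get_state())
E
```

```text
{'time': 0.1, 'qpos': array([-1.22420922,  0.41184634, -0.01271453,  1.59695868,  0.00562131,
        1.13428605, -0.08218388]), 'qvel': array([-4.60054100e-04, -1.05925705e-03,  1.08334827e-03, -2.55513155e-03,
        2.72949353e-04,  5.51909221e-04,  2.92617790e-05]), 'joint_efforts': array([ 2.64984788e-03, -5.89098358e+01,  6.43851086e-01, -2.91713905e+01,
       -5.37569588e-02,  1.44002790e-02,  7.04184785e-06]), 'eef_pos': array([251.72907716, 571.56791552, 221.87737221]), 'ee_rot': array([ 2.05884681e-01,  9.78575987e-01, -7.25703262e-04, -9.07208447e-05]), 'wrist_force': array([-0.72907485,  0.42867623, -0.36881609]), 'wrist_torque': array([ 0.02118557, -0.00175451,  0.04977375]), 'grasp_force': 0.0, 'opening': 88.04467982463355}
```

View pics/top0x.png

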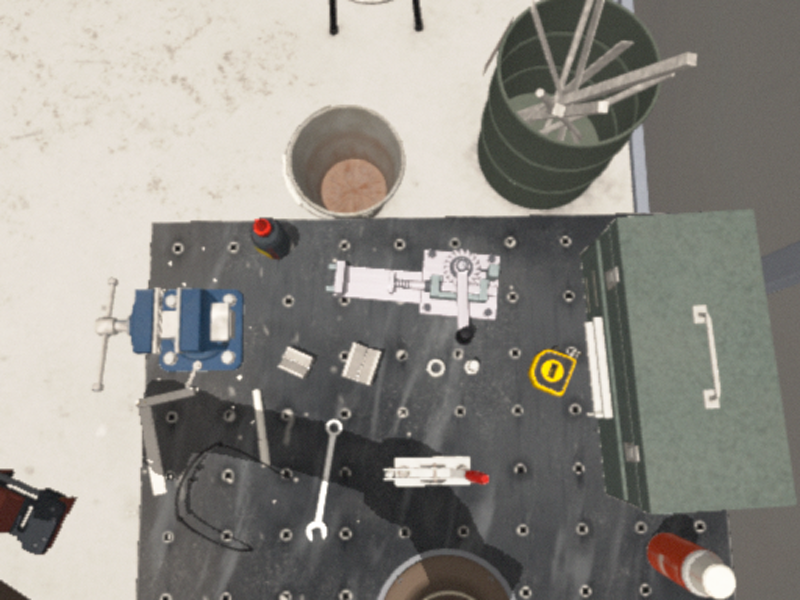

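View pics/sc0.png

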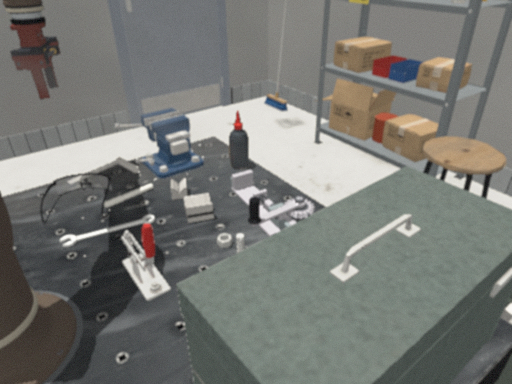

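Top view: clamp bed at (375,283), stop at left (337,278), wheel at (462,266), handle at (464,335). There are two V-block candidates, (295,361) small and (361,363) larger. The larger one fits; I'll confirm it in an enlarged crop.

```bash
python3 - <<'E'
from h import *
d=load("top0");P=cloud(d)
c=d["img"][150:252,170:330];cv2.imwrite("pics/crop1.png",cv2.resize(c,None,fx=5,fy=5,interpolation=cv2.INTER_CUBIC))
print(d["fovy"],np.array(d["pose"]).round(3))
Z=P[...,2]
# print coarse: components by height
def comp(u0,u1,v0,v1,z0,z1,n):
    Q=P[v0:v1,u0:u1].reshape(-1,3);m=(Q[:,2]>z0)&(Q[:,2]<z1);Q=Q[m]
    r=cv2.minAreaRect(Q[:,:2].astype(np.float32));print(n,len(Q),Q.mean(0).round(1),r)
comp(217,247,215,250,30,60,"big");comp(175,203,218,245,20,60,"small")
comp(205,225,160,195,40,55,"stop");comp(218,270,165,195,5,12,"bed")
comp(288,305,205,222,100,130,"handle")
for n,(u,v) in dict(bed=(235,180),tab=(300,250),wheel=(296,170),handle=(297,212)).items(): print(n,P[v,u].round(1))
E
```

```text
46.758383198868955 [[-2.000000e-02 -9.870000e-01  1.610000e-01  3.477300e+02]
 [-1.000000e+00  1.900000e-02 -4.000000e-03  5.653200e+01]
 [ 1.000000e-03 -1.610000e-01 -9.870000e-01  1.219158e+03]
 [ 0.000000e+00  0.000000e+00  0.000000e+00  1.000000e+00]]
big 320 [433.1 134.2  38. ] ((433.48663330078125, 133.92396545410156), (50.09343719482422, 59.70843505859375), 70.63905334472656)
small 229 [438.3 247.   28.3] ((438.3919982910156, 247.44178771972656), (47.382728576660156, 38.80036544799805), 65.0918960571289)
stop 113 [581.4 169.5  47.4] ((582.1781616210938, 169.87596130371094), (14.570444107055664, 54.7298583984375), 83.71905517578125)
bed 722 [574.6 101.5   8.3] ((580.3571166992188, 97.28343963623047), (141.94207763671875, 67.13322448730469), 83.30492401123047)
handle 64 [472.2 -37.6 118.1] ((472.7260437011719, -37.54384231567383), (19.427886962890625, 20.879579544067383), 43.46329879760742)
bed [580.  124.2   7.6]
tab [384.  -50.3   1.6]
wheel [591.3 -40.5  72.5]
handle [473.7 -35.1 125.5]
```

View pics/crop1.png

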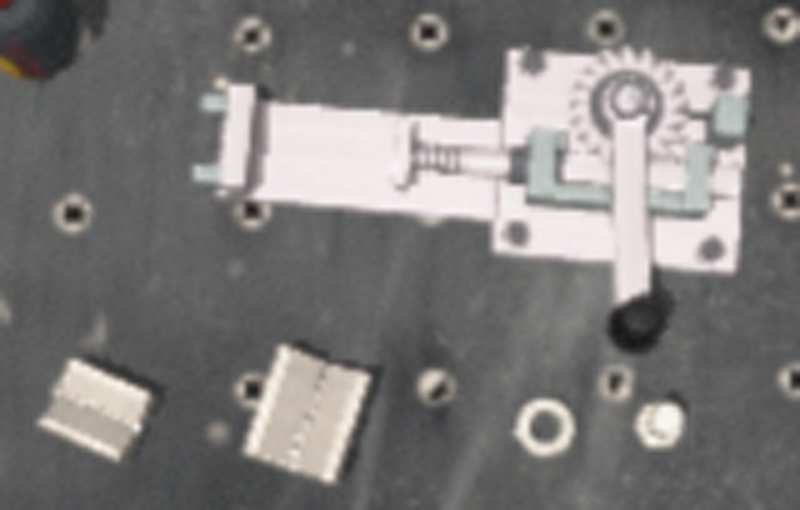

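Crop: the large V-block is at crop (308,412), the small one at (97,410). The block measures 60x50 mm and 38+ mm high, so it is the one meant. The bolt (660,425) and nut (545,428) are clear of it. Next I'll fit the clamp frame and the pad.

```bash
python3 - <<'E'
from h import *
d=load("top0");P=cloud(d).reshape(-1,3);P=P[np.isfinite(P[:,0])]
th=np.radians(84.5);c=np.array([582.2,169.9]);
for it in range(3):
    y=np.array([np.cos(th),np.sin(th)]);x=np.array([y[1],-y[0]])
    q=P[:,:2]-c;a=q@x;b=q@y-0
    mids=[];
    for b0 in np.arange(-115,-12,6):
        m=(abs(b-b0)<3)&(abs(a)<45)&(P[:,2]>5.5)&(P[:,2]<14)
        if m.sum()>15: mids.append((b0,a[m].min(),a[m].max()))
    mids=np.array(mids); 
    k=np.polyfit(mids[:,0],(mids[:,1]+mids[:,2])/2,1);th-=np.arctan(k[0]);print(np.degrees(th),k)
print(mids.round(1))
m=(P[:,2]>42)&(P[:,2]<55)&(abs(a)<32)&(abs(b)<15);print("stop",a[m].min(),a[m].max(),b[m].min(),b[m].max())
m=(P[:,2]>20)&(P[:,2]<50)&(abs(a)<22)&(b>-130)&(b<-20);h=np.histogram(b[m],np.arange(-130,-18,4));print(list(zip(h[1],h[0])))
E
```

```text
84.19584650223698 [0.00530853 0.45934691]
84.18020653700576 [2.72968895e-04 4.61428041e-01]
84.18012113748992 [1.49050273e-06 4.61493343e-01]
[[-115.   -26.1   28.5]
 [-109.   -26.3   27.8]
 [-103.   -26.8   27.4]
 [ -97.   -28.    26.4]
 [ -85.   -25.5   28.5]
 [ -79.   -26.1   27.7]
 [ -73.   -26.8   27. ]
 [ -67.   -27.4   27.1]
 [ -61.   -27.    26.7]
 [ -55.   -25.6   26.1]
 [ -49.   -25.6   28.4]
 [ -43.   -26.8   27.9]
 [ -37.   -26.9   26.6]
 [ -31.   -26.7   27.3]
 [ -25.   -27.3   26. ]
 [ -19.   -25.6   28.6]
 [ -13.   -26.    28.1]]
stop -27.401573112592946 27.351184922714555 -7.353388540405102 7.374957238954679
[(np.int64(-130), np.int64(11)), (np.int64(-126), np.int64(7)), (np.int64(-122), np.int64(9)), (np.int64(-118), np.int64(3)), (np.int64(-114), np.int64(9)), (np.int64(-110), np.int64(7)), (np.int64(-106), np.int64(7)), (np.int64(-102), np.int64(7)), (np.int64(-98), np.int64(7)), (np.int64(-94), np.int64(20)), (np.int64(-90), np.int64(23)), (np.int64(-86), np.int64(3)), (np.int64(-82), np.int64(0)), (np.int64(-78), np.int64(0)), (np.int64(-74), np.int64(0)), (np.int64(-70), np.int64(0)), (np.int64(-66), np.int64(0)), (np.int64(-62), np.int64(0)), (np.int64(-58), np.int64(0)), (np.int64(-54), np.int64(0)), (np.int64(-50), np.int64(0)), (np.int64(-46), np.int64(0)), (np.int64(-42), np.int64(0)), (np.int64(-38), np.int64(0)), (np.int64(-34), np.int64(0)), (np.int64(-30), np.int64(0)), (np.int64(-26), np.int64(0))]
```

```bash
python3 -m jog '[22,-54,0,0.5,87, 23,-54,0,0.5,87, 23,-54,0,0.5,87, 23,-54,0,0.5,87, 23,-54,0,0.5,87, 23,-54,0,0.5,87, 23,-54,0,0.7,87, 22,-54,0,0.7,87]'; python3 -m jog '[0,0,0,0,87,0,0,0,0,87]'
```

```text
time: 1.1
eef_pos: [434.3, 138.1, 222.7]
ee_rot: [0.168, 0.986, 0.0, 0.0]
wrist_force: [1.0, -0.0, 0.1]
opening: 87.1
grasp_force: 0.0
time: 1.35
eef_pos: [433.6, 140.5, 222.5]
ee_rot: [0.168, 0.986, 0.0, -0.0]
wrist_force: [-0.5, 0.2, -0.4]
opening: 87.1
grasp_force: 0.0
```

```bash
python3 - <<'E'
from h import *
d=shot("wrist","w1");P=cloud(d);Q=P.reshape(-1,3);Q=Q[np.isfinite(Q[:,0])]
m=(np.hypot(Q[:,0]-433,Q[:,1]-134)<50)&(Q[:,2]>30)&(Q[:,2]<60);B=Q[m];r=cv2.minAreaRect(B[:,:2].astype(np.float32));print(m.sum(),r,np.percentile(B[:,2],[1,50,99]))
E
```

```text
1406 ((432.9965515136719, 134.52029418945312), (50.014137268066406, 59.96117401123047), 70.79430389404297) [30.26231742 39.45453034 44.00005351]
```

View pics/w1.png

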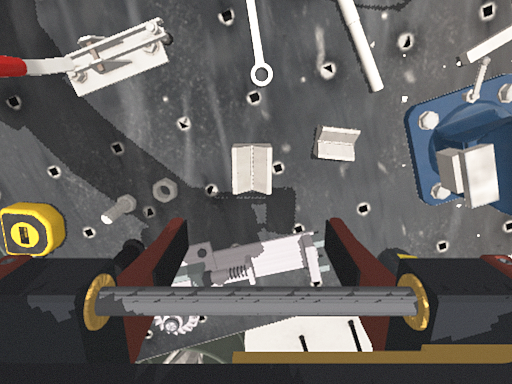

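The wrist view shows the block upright at (252,168), groove up, with clear space for the fingers. It measures 60x50 mm at (433,134.5), angle 70.8°.

```bash
python3 -m jog '[0,-6,-40,0,87, 0,0,-50,0,87, 0,0,-50,0,87, 0,0,-40,0,87, 0,0,-20,0,87, 0,0,-8,0,87, 0,0,0,0,87]'; python3 -m jog '[0,0,0,0,45, 0,0,0,0,45, 0,0,0,0,45, 0,0,0,0,45, 0,0,0,0,45, 0,0,0,0,45]' 30
```

```text
time: 2.28
eef_pos: [433.6, 134.8, 14.6]
ee_rot: [0.167, 0.986, -0.0, -0.0]
wrist_force: [1.1, 0.3, -0.1]
opening: 86.8
grasp_force: 0.0
time: 3.02
eef_pos: [434.1, 134.2, 14.9]
ee_rot: [0.168, 0.986, 0.0, 0.0]
wrist_force: [-1.2, 0.7, 5.8]
opening: 49.9
grasp_force: 30.0
```

```bash
python3 -m jog '[0,0,20,0,45, 0,0,30,0,45, 0,0,30,-4,45, 20,-1,0,-8,45, 25,-2,0,-9.5,45, 25,-2,0,-9.5,45, 25,-1,0,-9.5,45, 25,-1,0,-9.5,45]'; python3 -m jog '[24,-1,0,-9.5,45, 0,0,0,-9.5,45, 0,0,0,-7.5,45, 0,0,0,0,45, 0,0,0,0,45]'; python3 - <<'E'
from h import *
d=shot("wrist","w2");t=shot("top","top2")
c=t["img"][150:252,170:330]
cv2.imwrite("pics/v2.png",np.vstack([cv2.resize(c,(400,255),interpolation=cv2.INTER_CUBIC),cv2.resize(d["img"],(400,300))]))
E
```

```text
time: 4.03
eef_pos: [553.4, 126.6, 93.4]
ee_rot: [0.571, 0.821, -0.001, -0.001]
wrist_force: [0.0, 0.2, -5.9]
opening: 49.8
grasp_force: 30.0
time: 4.65
eef_pos: [577.2, 126.0, 94.0]
ee_rot: [0.741, 0.671, -0.001, -0.0]
wrist_force: [-0.4, -0.5, -7.2]
opening: 49.7
grasp_force: 30.0
```

View pics/v2.png

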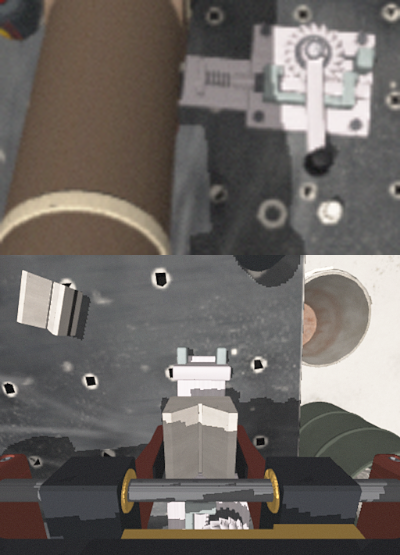

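The block hangs square over the bed, lined up with the stop above it in the wrist view (203,372). I'll check the stop numerically.

```bash
python3 - <<'E'
from h import *
d=load("w2");Q=cloud(d).reshape(-1,3);Q=Q[np.isfinite(Q[:,0])]
m=(np.hypot(Q[:,0]-582,Q[:,1]-170)<45)&(Q[:,2]>40)&(Q[:,2]<56)&(Q[:,1]>152);B=Q[m];print(m.sum(),cv2.minAreaRect(B[:,:2].astype(np.float32)),B[:,2].mean())
m=(np.hypot(Q[:,0]-577,Q[:,1]-126)<60)&(Q[:,2]>105)&(Q[:,2]<128)&(Q[:,1]<165);B=Q[m];print(m.sum(),cv2.minAreaRect(B[:,:2].astype(np.float32)),B[:,2].max())
E
```

```text
1447 ((582.2972412109375, 171.022705078125), (13.937959671020508, 55.7285041809082), 84.6192626953125) 48.2383370912564
8634 ((577.05859375, 127.2464599609375), (60.4891471862793, 68.55337524414062), 84.09820556640625) 127.98933263991847
```

```bash
python3 -m jog '[0.5,0,-30,0,45, 0,0,-25,0,45, 0,0,-8,0,45, 0,0,-3,0,45, 0,0,-2,0,45, 0,0,0,0,45,0,0,0,0,45]'
```

```text
time: 5.62
eef_pos: [578.7, 126.1, 27.2]
ee_rot: [0.742, 0.67, 0.0, 0.0]
wrist_force: [-0.6, -0.5, -6.2]
opening: 49.8
grasp_force: 30.0
```

```bash
python3 -m jog '[-0.5,0,-2,0,45, 0,0,-1,0,45, 0,0,0,0,45]';python3 -m jog '[0,0,-1,0,45, 0,0,0,0,45]'; python3 -m jog '[0,0,-0.6,0,45, 0,0,0,0,45]'
```

```text
time: 6.0
eef_pos: [577.8, 126.0, 23.5]
ee_rot: [0.742, 0.67, -0.0, -0.0]
wrist_force: [0.2, -0.2, -6.2]
opening: 49.8
grasp_force: 30.0
time: 6.25
eef_pos: [578.0, 126.0, 23.0]
ee_rot: [0.742, 0.67, 0.0, -0.0]
wrist_force: [-1.8, 0.1, 1.5]
opening: 50.2
grasp_force: 30.0
time: 6.5
eef_pos: [578.0, 126.0, 23.0]
ee_rot: [0.742, 0.67, 0.0, -0.0]
wrist_force: [-4.8, -0.1, 7.4]
opening: 49.9
grasp_force: 30.0
```

```bash
python3 -m jog '[0,0,0,0,60, 0,0,0,0,87, 0,0,0,0,87, 0,0,0,0,87, 0,0,20,0,87, 0,0,40,0,87, 0,0,60,0,87, 0,0,50,0,87]'; python3 -m jog '[-30,-60,30,0,87,-30,-60,0,0,87,-25,-60,0,0,87, 0,0,0,0,87, 0,0,0,0,87]'; python3 - <<'E'
from h import *
t=shot("top","top3");cv2.imwrite("pics/v3.png",cv2.resize(t["img"][150:252,170:330],None,fx=4,fy=4,interpolation=cv2.INTER_CUBIC))
Q=cloud(t).reshape(-1,3);Q=Q[np.isfinite(Q[:,0])]
m=(np.hypot(Q[:,0]-578,Q[:,1]-126)<36)&(Q[:,2]>40)&(Q[:,2]<60);B=Q[m];B=B[B[:,1]<158];print(m.sum(),cv2.minAreaRect(B[:,:2].astype(np.float32)))
m=(np.hypot(Q[:,0]-472,Q[:,1]+37)<40)&(Q[:,2]>105)&(Q[:,2]<135);B=Q[m];print(m.sum(),cv2.minAreaRect(B[:,:2].astype(np.float32)) if m.sum() else 0)
E
```

```text
time: 7.5
eef_pos: [578.2, 125.6, 195.6]
ee_rot: [0.743, 0.67, 0.001, 0.0]
wrist_force: [-0.6, 0.2, -0.8]
opening: 87.0
grasp_force: 0.0
time: 8.12
eef_pos: [500.8, -38.3, 218.6]
ee_rot: [0.743, 0.67, 0.001, 0.0]
wrist_force: [0.9, 0.8, 0.7]
opening: 87.0
grasp_force: 0.0
281 ((578.197509765625, 126.142333984375), (59.93824768066406, 50.95305252075195), 83.94927978515625)
0 0
```

View pics/v3.png

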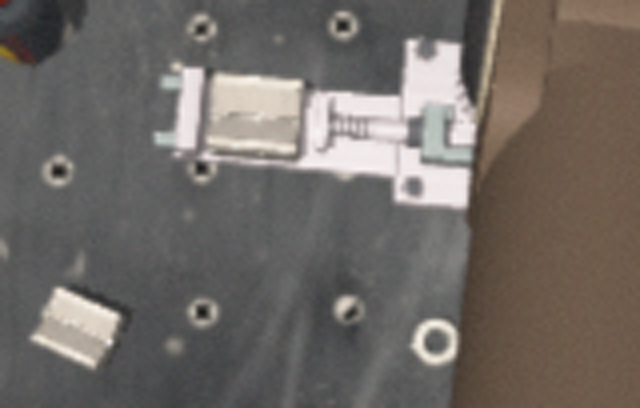

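Block is placed: (578.2,126.1), axis 83.95°, let go, about 11 mm from the pad. Now over to the handle.

```bash
python3 -m jog '[-4,0,0,-10.6,60, -4,0,0,-10.6,60, -4,0,0,-10.6,60, -4,0,0,-10.6,60, -4,0,0,-10.6,60, -4,0,0,-10.6,60, -4,1,0,-10.6,60, 0,0,0,-10.6,60]';python3 -m jog '[0,0,0,0,60,0,0,0,0,60]'; python3 - <<'E'
from h import *
d=shot("wrist","w4");Q=cloud(d).reshape(-1,3);Q=Q[np.isfinite(Q[:,0])]
m=(np.hypot(Q[:,0]-472,Q[:,1]+37)<25)&(Q[:,2]>90)&(Q[:,2]<135);B=Q[m];print(m.sum(),B.min(0),B.max(0),B.mean(0))
E
```

```text
time: 9.18
eef_pos: [472.7, -36.0, 217.7]
ee_rot: [1.0, -0.007, -0.0, 0.0]
wrist_force: [-0.3, 0.5, -0.6]
opening: 59.7
grasp_force: 0.0
time: 9.43
eef_pos: [472.7, -36.8, 217.6]
ee_rot: [1.0, -0.003, -0.0, 0.0]
wrist_force: [1.1, 0.2, 0.0]
opening: 59.9
grasp_force: 0.0
466 [462.11047505 -47.65458187  90.38148247] [483.15766713 -26.68840739 121.72192903] [475.33079521 -36.90131718 115.48989525]
```

View pics/w4.png

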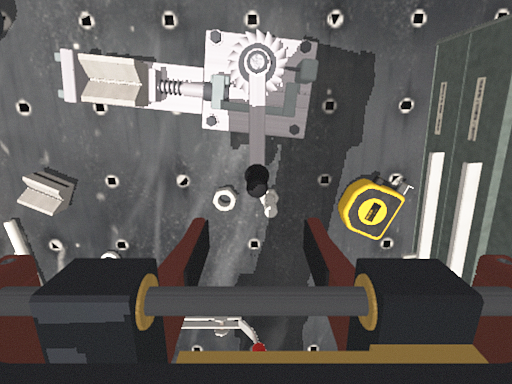

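The handle (257,178 px) is at (472.6,-37.2), right under the TCP. The bolt (270,203) is lower than the fingertips will go.

```bash
python3 -m jog '[0,-0.4,-40,0,60, 0,0,-45,0,60, 0,0,-35,0,60, 0,0,-15,0,60, 0,0,0,0,60, 0,0,0,0,60]'; python3 -m jog '[0,0,0,0,15, 0,0,0,0,15, 0,0,0,0,15, 0,0,0,0,15]' 20; python3 - <<'E'
from h import *
# arc table
p=np.array([593.3,-39.3]);a0=np.radians(-173.5)
for q in [0,.01,.05,.1,.128,.2,.25,.3,.35,.4,.42]: print(q,(p+120*np.array([np.cos(a0-q),np.sin(a0-q)])).round(1))
E
```

```text
time: 10.22
eef_pos: [473.3, -38.2, 83.7]
ee_rot: [1.0, -0.006, 0.001, -0.0]
wrist_force: [-0.2, 0.5, -0.2]
opening: 59.9
grasp_force: 0.0
time: 10.72
eef_pos: [472.4, -37.9, 82.7]
ee_rot: [1.0, -0.006, 0.0, -0.0]
wrist_force: [0.3, -0.6, 0.2]
opening: 23.5
grasp_force: 0.0
0 [474.1 -52.9]
0.01 [473.9 -51.7]
0.05 [473.5 -46.9]
0.1 [473.3 -40.9]
0.128 [473.3 -37.6]
0.2 [473.7 -28.9]
0.25 [474.4 -23. ]
0.3 [475.4 -17. ]
0.35 [476.6 -11.2]
0.4 [478.2  -5.4]
0.42 [478.9  -3.1]
```

```bash
python3 -m jog '[0,0,0,0,15, 0,0,0,0,15]' 20; python3 -m jog '[0,-4,0,2,15, 0.3,-4,0,2,15, 0.3,-4,0,2,15, 0.3,-3,0,1,15,0,0,0,0,15,0,0,0,0,15]'
```

```text
time: 10.98
eef_pos: [472.4, -37.9, 82.6]
ee_rot: [1.0, -0.006, 0.0, -0.0]
wrist_force: [-0.8, 1.0, 3.2]
opening: 21.6
grasp_force: 20.0
time: 11.72
eef_pos: [473.1, -51.7, 82.6]
ee_rot: [0.998, 0.056, -0.0, -0.001]
wrist_force: [-2.4, 6.1, 6.0]
opening: 21.7
grasp_force: 20.0
```

```bash
python3 -m jog '[0,-1.5,0,0,15, 0,0,0,0,15]'
```

```text
time: 11.98
eef_pos: [473.1, -51.7, 82.6]
ee_rot: [0.998, 0.056, -0.0, -0.002]
wrist_force: [-1.8, 11.1, 8.6]
opening: 22.2
grasp_force: 20.0
```

```bash
python3 -m jog '[-0.6,8.7,0,-3,15, -0.2,6,0,-3,15, 0.1,6,0,-3,15, 0.3,6,0,-3,15, 0.7,6,0,-3,15, 1,6,0,-3,15, 1.4,6,0,-2.5,15, 1.4,5.5,0,-2.5,15]'; python3 -m jog '[0.6,2,0,-1,15, 0,0,0,0,15, 0,0,0,0,15]'; python3 -c "
from h import *
t=shot('top','s1')"
```

```text
time: 12.98
eef_pos: [477.3, -4.6, 82.6]
ee_rot: [0.989, -0.145, -0.0, 0.0]
wrist_force: [-1.5, -1.5, 3.8]
opening: 21.7
grasp_force: 20.0
time: 13.35
eef_pos: [478.0, -2.4, 82.6]
ee_rot: [0.988, -0.153, -0.0, -0.0]
wrist_force: [-2.1, 1.5, 5.1]
opening: 21.8
grasp_force: 20.0
```

```bash
python3 -m jog '[-1.6,-6,0,3,15, -1.6,-6.5,0,3,15, -1.2,-6.5,0,3,15, -0.7,-6.5,0,3,15, -0.4,-6.5,0,3,15, -0.1,-6.5,0,3,15, 0.3,-6.5,0,3,15, 0.6,-5.2,0,2,15]'; python3 -m jog '[0,-0.8,0,0,15, 0,0,0,0,15]'
```

```text
time: 14.4
eef_pos: [473.1, -51.8, 82.6]
ee_rot: [0.999, 0.048, -0.0, -0.001]
wrist_force: [-2.6, 20.5, 9.0]
opening: 21.3
grasp_force: 20.0
time: 14.65
eef_pos: [473.1, -51.7, 82.6]
ee_rot: [0.999, 0.048, -0.0, -0.001]
wrist_force: [-2.8, 7.2, 7.2]
opening: 21.7
grasp_force: 20.0
```

```bash
python3 -m jog '[-0.6,7.7,0,-3,15, -0.2,6,0,-3,15, 0.1,6,0,-3,15, 0.3,6,0,-3,15, 0.7,6,0,-3,15, 1,6,0,-3,15, 1.4,6,0,-2.5,15, 1.4,5.5,0,-2.5,15]'; python3 -m jog '[0.6,2,0,-1,15, 0,0,0,0,15, 0,0,0,0,15]'; python3 - <<'E'
from h import *
t=shot('top','s2')
for n in ('s1','s2'):
    d=load(n);P=cloud(d).reshape(-1,3);P=P[np.isfinite(P[:,0])]
    q=P[:,:2]-[571.8,64];y=np.array([.1014,.9948]);x=np.array([.9948,-.1014]);a=q@x;b=q@y
    m=(P[:,2]>22)&(P[:,2]<46)&(abs(a)<17)&(b>5)&(b<60);h=np.histogram(b[m],np.arange(4,60,3));print(n,[(int(i),int(j)) for i,j in zip(h[1],h[0])])
    m=(P[:,2]>40)&(P[:,2]<46)&(abs(a)<30)&(b>25)&(b<99);print(b[m].min(),b[m].max())
E
```

```text
time: 15.65
eef_pos: [477.4, -4.7, 82.6]
ee_rot: [0.988, -0.154, 0.0, 0.0]
wrist_force: [-2.6, -1.2, 4.3]
opening: 21.7
grasp_force: 20.0
time: 16.02
eef_pos: [478.0, -2.6, 82.6]
ee_rot: [0.987, -0.162, 0.0, 0.0]
wrist_force: [-1.3, -0.8, 4.7]
opening: 21.4
grasp_force: 20.0
s1 [(4, 1), (7, 6), (10, 6), (13, 5), (16, 5), (19, 8), (22, 16), (25, 14), (28, 7), (31, 8), (34, 12), (37, 9), (40, 13), (43, 15), (46, 12), (49, 12), (52, 11), (55, 10)]
27.162936929854443 92.33571464314377
s2 [(4, 1), (7, 7), (10, 4), (13, 6), (16, 5), (19, 6), (22, 4), (25, 6), (28, 13), (31, 13), (34, 13), (37, 11), (40, 15), (43, 12), (46, 12), (49, 12), (52, 11), (55, 13)]
29.278236327314957 95.58138579318174
```

```bash
python3 -m jog '[-1.6,-6,0,3,15, -1.6,-6.5,0,3,15, -1.2,-6.5,0,3,15, -0.7,-6.5,0,3,15, -0.4,-6.5,0,3,15, -0.1,-6.5,0,3,15, 0.3,-6.5,0,3,15, 0.6,-5.2,0,2.5,15]'; python3 -m jog '[0,-0.8,0,0,15, 0,0,0,0,15]'; python3 -m jog '[-0.6,7.7,0,-3,15, -0.2,6,0,-3,15, 0.1,6,0,-3,15, 0.3,6,0,-3,15, 0.7,6,0,-3,15, 1,6,0,-3,15, 1.4,6,0,-2.5,15, 1.4,5.5,0,-2.5,15]'; python3 -m jog '[0.6,2,0,-1,15, 0,0,0,0,15, 0,0,0,0,15,0,0,0,0,15]'; python3 -c "
from h import *
for i in range(4): print(manip.get_state()['wrist_force'].round(1)); manip.get_image('top')"
```

```text
time: 17.08
eef_pos: [473.2, -51.8, 82.6]
ee_rot: [0.999, 0.043, -0.0, -0.001]
wrist_force: [-1.1, 19.7, 7.0]
opening: 21.9
grasp_force: 20.0
time: 17.32
eef_pos: [473.2, -51.6, 82.6]
ee_rot: [0.999, 0.043, -0.0, -0.001]
wrist_force: [-2.1, 6.1, 6.3]
opening: 21.7
grasp_force: 20.0
time: 18.32
eef_pos: [477.4, -5.0, 82.6]
ee_rot: [0.987, -0.159, 0.0, 0.001]
wrist_force: [-0.9, -4.1, 3.3]
opening: 21.5
grasp_force: 20.0
time: 18.82
eef_pos: [478.0, -2.8, 82.6]
ee_rot: [0.986, -0.167, 0.0, 0.0]
wrist_force: [-1.3, -4.5, 4.1]
opening: 21.9
grasp_force: 20.0
[-1.3 -4.5  4.1]
[-1.3 -6.   4.6]
[-1.6 -5.   5. ]
[-1.3 -5.1  3.6]
```

The handle force is about 5.2 N, so the load is about 20 N. One more click should bring it to about 45 N.

```bash
python3 -m jog '[-1.6,-6,0,3,15, -1.6,-6.5,0,3,15, -1.2,-6.5,0,3,15, -0.7,-6.5,0,3,15, -0.4,-6.5,0,3,15, -0.1,-6.5,0,3,15, 0.3,-6.5,0,3,15, 0.6,-5.2,0,2.5,15]'; python3 -m jog '[0,-0.8,0,0,15, 0,0,0,0,15]'; python3 -m jog '[-0.6,7.7,0,-3,15, -0.2,6,0,-3,15, 0.1,6,0,-3,15, 0.3,6,0,-3,15, 0.7,6,0,-3,15, 1,6,0,-3,15, 1.4,6,0,-2.5,15, 1.4,5.5,0,-2.5,15]' 25; python3 -m jog '[0.6,2,0,-1,15, 0,0,0,0,15, 0,0,0,0,15,0,0,0,0,15]'; python3 -c "
from h import *
for i in range(4): print(manip.get_state()['wrist_force'].round(1)); manip.get_image('top')"
```

```text
time: 20.02
eef_pos: [473.3, -51.3, 82.6]
ee_rot: [0.999, 0.039, -0.0, -0.001]
wrist_force: [-2.8, 0.3, 5.2]
opening: 21.6
grasp_force: 20.0
time: 20.27
eef_pos: [473.3, -51.6, 82.6]
ee_rot: [0.999, 0.038, -0.0, -0.001]
wrist_force: [-1.8, 2.8, 6.0]
opening: 21.8
grasp_force: 20.0
time: 21.28
eef_pos: [477.4, -5.6, 82.6]
ee_rot: [0.986, -0.164, 0.0, 0.001]
wrist_force: [-1.3, -9.1, 3.9]
opening: 21.3
grasp_force: 25.0
time: 21.78
eef_pos: [478.0, -3.3, 82.6]
ee_rot: [0.985, -0.172, 0.0, 0.001]
wrist_force: [-1.7, -7.2, 4.8]
opening: 21.7
grasp_force: 25.0
[-1.7 -7.2  4.8]
[-0.6 -7.5  3.2]
[-1.2 -6.6  3.4]
[-1.4 -5.9  4. ]
```

Force is about 7 N, which suggests 30–38 N. I'll draw back and feel the start of the next stroke (about q=0.1, no click) to confirm.

```bash
python3 -m jog '[-1.6,-6,0,3,15, -1.6,-6.5,0,3,15, -1.2,-6.5,0,3,15, -0.7,-6.5,0,3,15, -0.4,-6.5,0,3,15, -0.1,-6.5,0,3,15, 0.3,-6.5,0,3,15, 0.6,-5.2,0,2.5,15]'; python3 -m jog '[0,-0.8,0,0,15, 0,0,0,0,15, 0,0,0,0,15]'; python3 -m jog '[-0.4,5,0,-2,15, -0.4,5,0,-2,15, 0,2,0,-1,15, 0,0,0,0,15, 0,0,0,0,15]'; python3 -c "
from h import *
for i in range(6): print(manip.get_state()['wrist_force'].round(1)); manip.get_image('top')"
```

```text
time: 22.98
eef_pos: [473.4, -51.5, 82.6]
ee_rot: [0.999, 0.034, 0.0, -0.0]
wrist_force: [-1.4, 0.2, 5.6]
opening: 21.8
grasp_force: 25.0
time: 23.35
eef_pos: [473.5, -51.6, 82.6]
ee_rot: [0.999, 0.033, 0.0, -0.001]
wrist_force: [-1.0, 3.1, 5.0]
opening: 22.2
grasp_force: 25.0
time: 23.98
eef_pos: [472.9, -42.7, 82.6]
ee_rot: [1.0, -0.011, 0.001, 0.002]
wrist_force: [1.1, -8.3, 1.9]
opening: 21.6
grasp_force: 25.0
[ 1.1 -8.3  1.9]
[ 1.3 -8.6  1.1]
[ 0.4 -7.7  1.1]
[ 0.  -7.1  0.6]
[ 0.  -8.4  0.5]
[ 0.6 -6.9  0.8]
```

The load is about 32–37 N, and another click would give about 60 N, so I stop here. Draw back, release, lift clear.

```bash
python3 -m jog '[0.4,-5,0,2,15, 0.4,-5,0,2,15, 0,-1.5,0,1,15, 0,0,0,0,15, 0,0.6,0,0,15,0,0,0,0,15]'; python3 -m jog '[0,0,0,0,60, 0,0,0,0,60, 0,0,0,0,60, 0,0,0,0,60, 0,0,30,0,60, 0,0,50,0,60, 0,0,50,0,60]'; python3 -m jog '[-30,-30,10,0,60,-30,-30,0,0,60,0,0,0,0,60,0,0,0,0,60]'; python3 - <<'E'
from h import *
d=shot("wrist","w9");t=shot("top","top9")
cv2.imwrite("pics/v9.png",np.vstack([cv2.resize(t["img"][150:252,170:330],(448,286),interpolation=cv2.INTER_CUBIC),cv2.resize(d["img"],(448,300))]))
Q=cloud(d).reshape(-1,3);Q=Q[np.isfinite(Q[:,0])]
m=(np.hypot(Q[:,0]-474,Q[:,1]+50)<25)&(Q[:,2]>90)&(Q[:,2]<135);B=Q[m];print(m.sum(),B.min(0),B.max(0))
Q=cloud(t).reshape(-1,3);Q=Q[np.isfinite(Q[:,0])];q=Q[:,:2]-[571.8,64]
y=np.array([.1014,.9948]);x=np.array([.9948,-.1014]);a=q@x;b=q@y
m=(Q[:,2]>38.5)&(Q[:,2]<45)&(abs(a)<30)&(b>30)&(b<100);print(a[m].min(),a[m].max(),b[m].min(),b[m].max(),cv2.minAreaRect(Q[m][:,:2].astype(np.float32)))
E
```

```text
time: 25.02
eef_pos: [473.5, -51.6, 82.6]
ee_rot: [0.999, 0.033, 0.0, 0.0]
wrist_force: [0.9, 1.2, 4.0]
opening: 21.5
grasp_force: 25.0
time: 25.9
eef_pos: [472.9, -51.9, 213.7]
ee_rot: [0.999, 0.033, -0.001, 0.0]
wrist_force: [0.8, 0.7, 0.0]
opening: 59.9
grasp_force: 0.0
time: 26.4
eef_pos: [413.7, -111.1, 222.7]
ee_rot: [0.999, 0.034, 0.0, -0.0]
wrist_force: [0.0, 0.4, 0.2]
opening: 59.9
grasp_force: 0.0
505 [462.13143943 -61.88858469  90.17097371] [483.42465125 -40.96949243 122.15387027]
-25.40409735017238 22.716753581714322 31.541735366106263 99.78885840021997 ((576.3561401367188, 129.843505859375), (68.51361846923828, 47.26980209350586), 81.63418579101562)
```

View pics/v9.png

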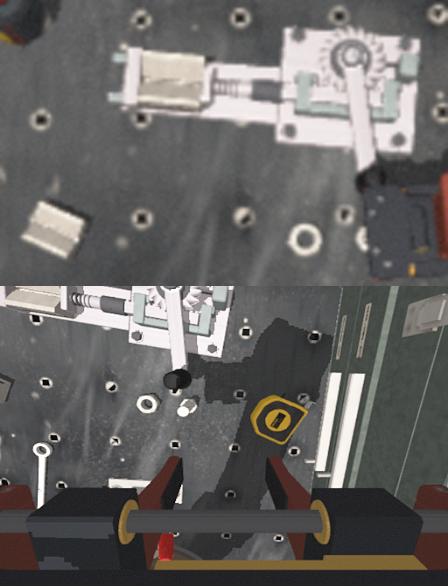

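The block is flat on the stop (top picture, 172,78), the pad's spring is compressed, and the handle is at its rest (472.8,-51.4). The bolt, nut and tape are standing, and the arm is clear.

```bash
python3 -c "
from station import manip
print(manip.job_done())"
```

```text
the job is handed in; nothing more can be done
None
```

I handed the job in with the V-block clamped square against the stop after four clicks, at about 32–37 N felt at the handle (a fifth would have given about 60 N), the handle at rest and the arm clear; no verdict was shown.

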